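# Put the eraser away in the push-latch supply box

### The arm

A 6-joint arm with a two-finger parallel gripper is mounted at the origin on the work surface. World frame = base frame: x ahead of the robot, y to its left, z up, the work surface at z = 0. Lengths are in m, angles in rad, forces in N, time in s.
With the tool pointing down it reaches from about 0.3 to 0.875 m from the base axis. Payload 6.4 kg.
Tool frame: the origin (TCP) lies at the very end of the fingers, on their centre line; the grasp point (between the pads) lies 19 mm behind it (tcp_to_grasp is the z of the grasp point in the tool frame, in m); z points along the fingers, x is the direction in which the jaws open and shut, and the axes are right-handed (so a half turn about z gives the same grasp; the last joint's range is limited). The gripper opens to 88 mm and grips with 3 to 60 N. Pads are 18 mm wide; open, the fingers measure 123 mm over their backs; the gripper's body (75 mm by 187 mm) begins 45 mm behind the grasp point.
Start: joints at [0.965, 0.181, 1.607, -0, 1.354, -0.206], TCP at [0.224, 0.53, 0.239] pointing down, gripper open.
Joint ranges: [-2.99, 2.99], [-0.89, 2.07], [0.3, 2.58], [-1.14, 4.28], [0, 2.63], [-3.12, 3.12]. Speed limits (rad/s): [2.57, 2.57, 3.01, 3.14, 3.14, 3.14].

### API

Orientations are given as a 3x3 rotation matrix whose columns are the frame's x, y, z axes.
In Python, from plant import * gives the robot as it stands. The module is installed in compiled form; this text tells all that it offers.
- The arm moves only by the shell command python3 -m inch 'ROWS' [OPENING] [FORCE]. ROWS is JSON, a list of rows, each a list of 4 numbers: the shift along the tool's x, y, z in units of 1 m (1.0 is 1 m), then the turn about the tool's z in units of 30 degrees (1.0 is 30 degrees). In form: [[dx, dy, dz, spin], ...]. A call has exactly 10 rows; each row is the pose to reach, as a shift and turn from the pose commanded when the call began, along the tool's axes at that moment; what a row does not reach only later rows make up. A row lasts 1/10 s, in which the tool goes at most 50 mm and 8.59 degrees, less where a joint would pass 70% of its speed; a pose out of reach is approached as far as the arm can. A call with a number of a shift or a turn outside -1 to 1 is refused whole. A call with a gripper value outside its range is refused whole. OPENING is the opening, from 0 (shut) to 1 (fully open), set as the call begins (- or left out, the last holds). The fingers move at their own pace and stop on an object; FORCE is the grip in N (left out, the last holds). Time passes only in rows, so rows that repeat a pose let the fingers close, or fill a call up. It gives the time, the measured TCP pose, the force and the opening at its end, in the units of the state.
- observe(): the state, without advancing time (a new reading comes with each control period).
- camera(name): name is "scene" or "side" or "wrist"; returns a dict with "image" (400x640x3 uint8, red, green, blue), "K" (3x3 intrinsics, pixels), "dist_coeffs" ([k1, k2, p1, p2, k3] as OpenCV has them; the pictures are not rectified), "R" (3x3) and "t" (3): a world point X has camera coordinates R X + t; the wrist camera has in their place "hand_eye" (4x4, takes a point from camera to tool coordinates, whose origin is the TCP and whose axes are the tool frame's). Camera axes: x right, y down, z forward; pixel columns grow to the right and rows downward; lengths in m; the calibration is good to about 2 mm. A picture is of the moment at which its call begins: read the wrist's pose just before it. There is no depth.
- finish_job(): hands the job in, once; it reports no verdict.
The state is a dict: "clock": time; "joint_pos": joint angles; "qvel": joint speeds; "tau": joint torques, N m; "position": TCP position; "ee_rot": TCP orientation; "ft_force": force on the tool from outside, world axes, zero at the start; "torque": the same for the moment, N m; "width": finger opening in m.
Only numpy, scipy, OpenCV 4.12 (cv2) and the standard library are available. Lean on these libraries where they do the work, as an engineer would, in place of code of your own. Each camera call takes 0.05 s, during which the arm holds its last target. There are 200 camera calls.

### The job

Put the eraser away without picking it up: press the grey cover of the supply box down once so that it pops open, push the eraser along the wooden ledge until it drops into the well, then press the cover down again until it latches shut. Only touch, press and push; do not lift anything, and leave the paint bottle, bowl and glue stick where they stand.

Things in the scene. Friction and masses are not known exactly. Their poses are not given: they have to be found in the camera images.
- box: Fixed plywood supply box, 240 (its x) x 200 (its y) x 80 mm high. Origin: centre of the underside, on the table; its x points from the ledge (robot side) to the hinge side, z up. From x = -120 to 0 mm the top is a flat ledge 80 mm above the table, with lips 6 mm wide, 5 mm high along both sides; from x = 0 to 114 mm is the well under the cover.
- ledge_edge (a point): Point on the ledge's edge over the well, 80 mm above the table, half-way along the well's usable mouth, 20 mm to the box's -y side of its midline; axes as the box's. The mouth runs 75 mm to either side of it along y and 114 mm along x; well floor 72 mm below. Beyond it at +y, behind a 60 mm high wall, is the latch. With the cover open nothing stands between ledge and well.
- cover (a joint): Cover angle, rad: 0 = shut and latched, top level with the ledge; grows as the free edge rises; open stop 1.0. Push-push latch: press the free edge at least 6 mm below shut, let go, and a spring swings it to 1.0 in about 1/2 s; press it from open to as far below shut, let go, and it stays at 0. Stop at -0.075 (8 mm down at the edge). Takes 3 to 5 N near the free edge, double that half-way.
- cover_press (a point): Point on the top face of the cover at its small flat steel disc, mid-width, 92 mm from the hinge, 18 mm from the free edge; moves with the cover. The cover is a grey plastic plate, 108 (x) x 184 (y) x 6 mm, hinged along the box's y at its far edge; the free edge is next to the ledge, 110 mm from the hinge.
- cover_hinge (a point): Mid-point of the cover's hinge axis (along the box's y), 112 mm along the box's x from its origin and 77 mm above the table. With the cover fully open its free edge stands about 93 mm above the ledge and 59 mm (level) on the robot side of this axis; its outer face then looks up and away from the robot, and is pushed down from there.
- eraser_mid (a point): Centre of the block eraser: white with a card sleeve, 22 (its x) x 50 (its y) x 14 mm, about 30 g, loose, lying flat on the ledge with its long side roughly along the free edge of the cover. Axes are the eraser's own, z up.
- paint_tall: Yellow paint bottle standing by the box, diameter 60, height 165 mm, loose; origin at the centre of its foot. Leave alone.
- water_bowl: Steel bowl standing by the box, diameter 100, height 42 mm, loose; origin at the centre of its foot. Leave alone.
- glue_stick: White glue stick standing by the box, diameter 26, height 95 mm, loose; origin at the centre of its foot. Leave alone.

How it is judged:
By the outcome, as a careful person would: the job done as asked, in the order asked, and still so for the second after the job is handed in, with the robot touching nothing.
It also fails if it takes over 48 s, if anything falls off the work surface, if the arm or the gripper's body presses on something with over 40 N, if the wrist force passes 120 N, or if a joint passes its speed limit or range.

## Working session

There is one attempt and no reset: what is moved stays moved. The work goes in short steps, Python scripts to look and compute and a shell command to move; the robot and the scene stay as the last step left them, time stands still between calls to the robot, and variables do not carry over. Pictures are saved under pics/ and viewed, about 8 in all and at most 12, crops included, and the job is handed in when it is done.

```bash
mkdir -p pics; cat > h.py <<'E'
from plant import *
import numpy as np, cv2
def snap(n,f):
    c=camera(n); cv2.imwrite('pics/'+f,c['image'][:,:,::-1]); return c
def ray(c,uv):
    p=cv2.undistortPoints(np.array([[uv]],float),c['K'],np.array(c['dist_coeffs'],float))[0,0]
    R=np.array(c['R']);t=np.array(c['t']); return -R.T@t, R.T@np.array([p[0],p[1],1])
def at_z(c,uv,z):
    o,d=ray(c,uv); return o+d*(z-o[2])/d[2]
E
python3 - <<'E'
from h import *
import pickle
s=observe(); print({k:np.round(v,3).tolist() for k,v in s.items()})
a=snap('scene','s1.png');b=snap('side','d1.png')
for c in(a,b): c['K']=np.array(c['K'],float); print(-np.array(c['R']).T@np.array(c['t']))
pickle.dump((a,b),open('c.pkl','wb'))
E
```

```text
{'clock': 0.0, 'joint_pos': [0.965, 0.182, 1.608, -0.0, 1.354, -0.206], 'qvel': [0.001, -0.001, -0.002, -0.001, 0.001, 0.001], 'tau': [0.001, -43.388, -34.185, 0.07, 0.039, -0.0], 'position': [0.223, 0.529, 0.238], 'ee_rot': [[0.389, 0.921, -0.001], [0.921, -0.389, -0.001], [-0.002, -0.0, -1.0]], 'ft_force': [0.342, -0.91, -0.083], 'torque': [0.053, -0.008, -0.012], 'width': 0.088}
[1.04236179 0.44101042 0.60570755]
[ 0.4257245  -0.64399416  0.55060322]
```

View pics/s1.png

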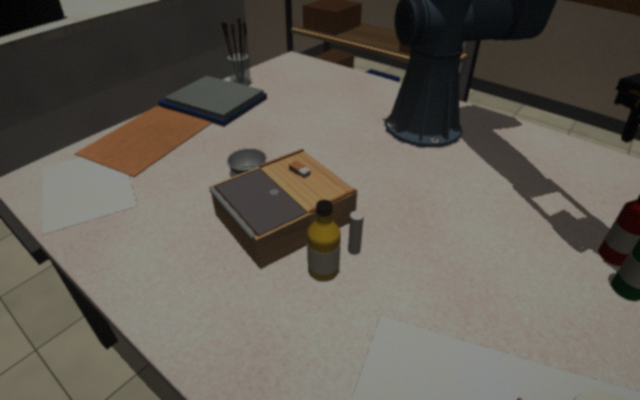

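View pics/d1.png

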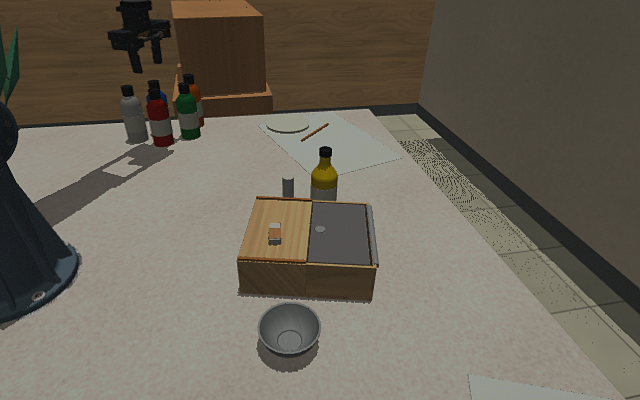

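The scene view shows the box near (283,205) with the bottle and glue stick on its left side. The side view shows the box top from about (245,200) to (375,265), the eraser at (274,233), the disc at (320,229) and the bowl at (289,330). I'll enlarge both to get corner pixels.

```bash
python3 - <<'E'
import cv2,numpy as np
a=cv2.imread('pics/s1.png')[140:290,200:375]; b=cv2.imread('pics/d1.png')[185:305,230:390]
a=cv2.resize(a,None,fx=4,fy=4,interpolation=cv2.INTER_CUBIC)[:, :]; b=cv2.resize(b,None,fx=5,fy=5,interpolation=cv2.INTER_CUBIC)
a=cv2.convertScaleAbs(a,alpha=1.5)
for im,x0,y0,f in((a,200,140,4),(b,230,185,5)):
    for x in range(x0 - x0%20+20,x0+im.shape[1]//f,20): cv2.putText(im,str(x),((x-x0)*f,10),0,.4,(0,0,255));cv2.line(im,((x-x0)*f,12),((x-x0)*f,20),(0,0,255))
    for y in range(y0 - y0%20+20,y0+im.shape[0]//f,20): cv2.putText(im,str(y),(0,(y-y0)*f+4),0,.4,(0,0,255));cv2.line(im,(26,(y-y0)*f),(34,(y-y0)*f),(0,0,255))
cv2.imwrite('pics/a2.png',a);cv2.imwrite('pics/b2.png',b)
E
```

```text
(no output)
```

View pics/b2.png

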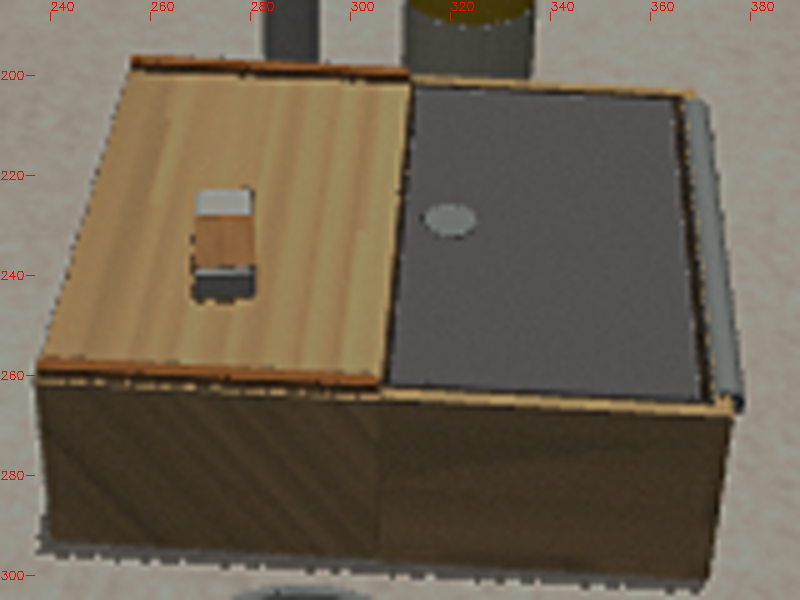

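View pics/a2.png

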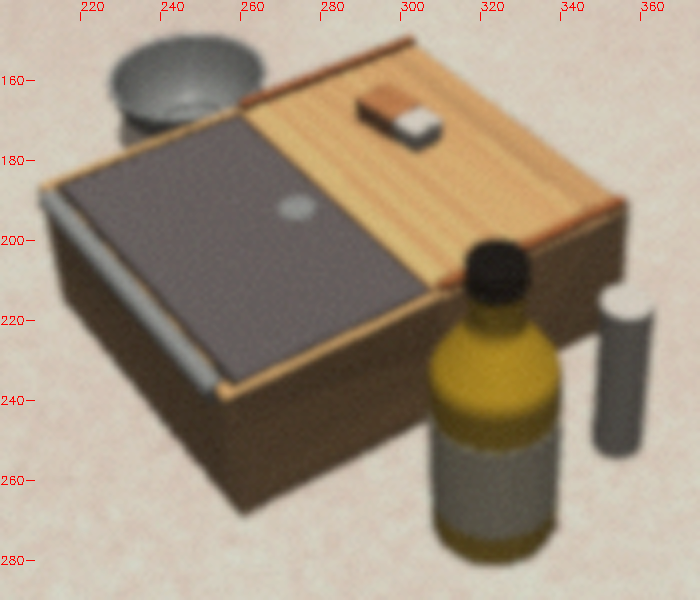

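The crops give these full-image pixels:
- **Side:** disc (320,229), eraser top centre (274.8,230.8), cover's free edge from (312.2,201) to (307.2,261.4), near lip corner (237.6,256.6).
- **Scene:** disc (274,191.8), eraser top about (300,168.3), box corners (303,149.5), (356.5,190.8), (256.3,240), (210.5,186.8).

```bash
python3 - <<'E'
from h import *
import pickle
a,b=pickle.load(open('c.pkl','rb'))
def m(c,l): 
    for n,uv,z in l: print(n,np.round(at_z(c,uv,z)[:2],4))
print('scene');m(a,[('disc',(274,191.8),.08),('er',(300,168.3),.094),('lipNR',(303,149.5),.085),('lipNL',(356.5,190.8),.085),('farL',(256.3,240),.08),('farR',(210.5,186.8),.08),('edgeR',(260.5,167.5),.08),('edgeL',(308,213),.08)])
print('side');m(b,[('disc',(320,229),.08),('er',(274.8,230.8),.094),('erF1',(269.4,223),.094),('erF2',(280,223),.094),('edgeL',(312.2,201),.08),('edgeR',(307.2,261.4),.08),('lipNR',(237.6,256.6),.085),('lipNL',(256.4,197),.085),('botR',(239.6,294),0),('botFR',(371.2,300.6),0),('bowlrim',(289,328),.042),('bowlfoot',(289,342),0)])
print('scene obj');m(a,[('bottle foot ~',(324,274),0),('bottle top',(324,205),.165),('glue top',(356.5,215),.095)])
m(b,[('bottle top',(325,150),.165),('glue top',(288,178),.095)])
# least squares box pose from both views
from scipy.optimize import least_squares
pts=[(a,(303,149.5),(-.12,-.1,.085)),(a,(356.5,190.8),(-.12,.1,.085)),(a,(256.3,240),(.12,.1,.08)),(a,(210.5,186.8),(.12,-.1,.08)),(a,(274,191.8),(.02,0,.08)),
(b,(312.2,201),(.001,.092,.08)),(b,(307.2,261.4),(.001,-.092,.08)),(b,(237.6,256.6),(-.12,-.1,.085)),(b,(256.4,197),(-.12,.1,.085)),(b,(320,229),(.02,0,.08)),(b,(239.6,294),(-.12,-.1,0)),(b,(371.2,300.6),(.12,-.1,0))]
def res(p,full=True):
    r=[];k=np.cos(p[2]);s=np.sin(p[2])
    for c,uv,q in pts:
        w=at_z(c,uv,q[2])[:2]; r+=list(w-[p[0]+k*q[0]-s*q[1],p[1]+s*q[0]+k*q[1]])
    return np.array(r)
f=least_squares(res,[.55,0,0],loss='soft_l1',f_scale=.003); print(f.x,np.round(f.fun if 0 else res(f.x).reshape(-1,2)*1e3,1).tolist())
p=f.x;R=np.array([[np.cos(p[2]),-np.sin(p[2])],[np.sin(p[2]),np.cos(p[2])]])
for c,uv in((a,(300,168.3)),(b,(274.8,230.8))): print('eraser in box',R.T@(at_z(c,uv,.094)[:2]-p[:2]))
E
```

```text
scene
disc [ 0.5758 -0.0525]
er [ 0.493  -0.0525]
lipNR [ 0.4206 -0.1062]
lipNL [0.472  0.0816]
farL [0.6984 0.0201]
farR [ 0.6475 -0.1692]
edgeR [ 0.5307 -0.137 ]
edgeL [0.5829 0.045 ]
side
disc [ 0.5769 -0.0516]
er [ 0.4893 -0.0597]
erF1 [ 0.4824 -0.0342]
erF2 [ 0.502  -0.0377]
edgeL [0.5821 0.0456]
edgeR [ 0.5349 -0.1366]
lipNR [ 0.4183 -0.1084]
lipNL [0.4675 0.0736]
botR [ 0.4149 -0.1139]
botFR [ 0.6468 -0.1738]
bowlrim [ 0.4862 -0.2392]
bowlfoot [ 0.4868 -0.2332]
scene obj
bottle foot ~ [0.6298 0.1223]
bottle top [0.625  0.1167]
glue top [0.5436 0.1306]
bottle top [0.6216 0.1093]
glue top [0.543  0.1237]
[ 0.55791051 -0.04567332 -0.26158748] [[4.4, 5.1], [4.1, -0.3], [-1.2, 0.2], [-0.5, 4.1], [-1.4, -1.6], [-0.6, 2.7], [-0.2, -1.8], [2.2, 2.8], [-0.4, -8.4], [-0.4, -0.7], [-1.3, -2.7], [-1.1, -0.5]]
eraser in box [-0.06089248 -0.02339078]
eraser in box [-0.06266921 -0.03131982]
```

Both cameras agree to within a few mm: box at (0.558, -0.046), yaw -15°, disc at (0.576, -0.052), eraser at about (0.491, -0.056). Moving above the cover with the jaws shut.

```bash
python3 -m inch '[[-0.025,0.034,0,-0.03],[-0.05,0.068,0,-0.06],[-0.075,0.103,0,-0.09],[-0.10,0.137,0,-0.12],[-0.13,0.178,0,-0.15],[-0.16,0.22,0,-0.18],[-0.19,0.261,0,-0.21],[-0.22,0.302,0,-0.24],[-0.25,0.343,0,-0.26],[-0.27,0.371,0,-0.26]]' 0 15
cat >> h.py <<'E'
C=np.array([.558,-.0457]);Y=-.2616
def go(bx,by,z,yaw=None):
    "print tool-frame shift from present pose to box-frame (bx,by), height z"
    s=observe();P=np.array(s['position']);T=np.array(s['ee_rot'])
    k,q=np.cos(Y),np.sin(Y);w=np.array([C[0]+k*bx-q*by,C[1]+q*bx+k*by,z])
    a=np.arctan2(T[1,0],T[0,0]); des=(Y+np.pi/2) if yaw is None else yaw
    print('t',round(float(s['clock']),2),'pos',np.round(P,4),'F',np.round(s['ft_force'],1),'shift',np.round(T.T@(w-P),4),'spin',round(float(np.degrees(a-des)/30),3),'w',round(float(s['width']),4))
def inbox():
    s=observe();P=np.array(s['position']);k,q=np.cos(Y),np.sin(Y);d=P[:2]-C
    print('t',round(float(s['clock']),2),'box',np.round([k*d[0]+q*d[1],-q*d[0]+k*d[1],P[2]],4),'F',np.round(s['ft_force'],1))
E
python3 -c "
from h import *
go(.014,0,.2)"
```

```text
clock: 1.1
position: [0.4612, 0.1341, 0.2386]
ee_rot: [[0.262, 0.965, 0.0], [0.965, -0.262, -0.0], [-0.0, 0.0, -1.0]]
ft_force: [1.3, 0.9, -0.3]
width: 0.01
t 1.1 pos [0.4612 0.1341 0.2386] F [ 1.3  0.9 -0.3] shift [-0.1481  0.1544  0.0387] spin -0.006 w 0.01
```

```bash
python3 -m inch '[[-0.02,0.02,0,0],[-0.045,0.045,0.003,0],[-0.07,0.072,0.006,0],[-0.095,0.10,0.01,0],[-0.12,0.126,0.015,0],[-0.14,0.146,0.02,0],[-0.149,0.155,0.02,0],[-0.149,0.155,0.02,0],[-0.149,0.155,0.02,0],[-0.149,0.155,0.02,0]]'
python3 -c "
from h import *
import pickle
go(.014,0,.1)
c=snap('wrist','w1.png'); s=observe(); pickle.dump((c,s),open('w.pkl','wb')); go(.014,0,.1); print(np.round(c['hand_eye'],3))"
```

```text
clock: 2.1
position: [0.5708, -0.0463, 0.219]
ee_rot: [[0.259, 0.966, 0.0], [0.966, -0.259, 0.0], [0.0, -0.0, -1.0]]
ft_force: [-1.0, -0.5, -0.1]
width: 0.0004
t 2.1 pos [ 0.5708 -0.0463  0.219 ] F [-1.  -0.5 -0.1] shift [-0.0027  0.0015  0.119 ] spin -0.001 w 0.0004
t 2.15 pos [ 0.5708 -0.0463  0.2191] F [-0.4  0.5  0. ] shift [-0.0027  0.0014  0.1191] spin -0.001 w 0.0003
[[ 1.    -0.001 -0.    -0.   ]
 [ 0.001  0.96   0.281 -0.072]
 [ 0.    -0.281  0.96  -0.145]
 [ 0.     0.     0.     1.   ]]
```

View pics/w1.png

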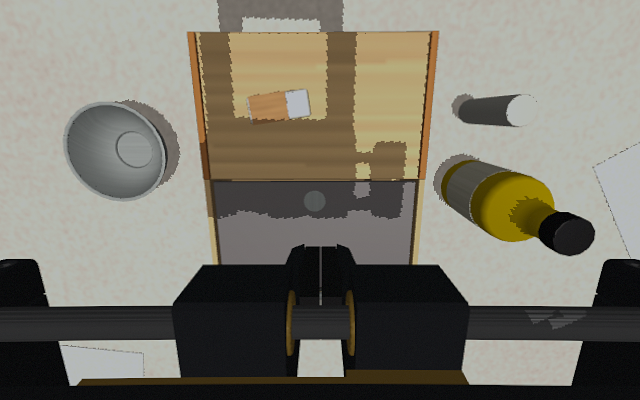

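The wrist view shows the eraser's top corners near (248,97), (307,89), (311,117), (252,122), the disc at (315,201), and the ledge edge at row 180 from (208,180) to (421,180). The gripper body is long in the jaw direction, so it runs along the box's y.

```bash
python3 -c "
from h import *
import pickle
c,s=pickle.load(open('w.pkl','rb'));T=np.eye(4);T[:3,:3]=s['ee_rot'];T[:3,3]=s['position'];M=np.linalg.inv(T@np.array(c['hand_eye']))
c['R']=M[:3,:3];c['t']=M[:3,3];c['K']=np.array(c['K'],float)
k,q=np.cos(Y),np.sin(Y)
for n,uv,z in [('disc',(315,201),.08),('edgeR',(208,180),.08),('edgeL',(421,180),.08),('lipR',(188,32),.085),('lipL',(439,32),.085),('e1',(248,97),.094),('e2',(307,89),.094),('e3',(311,117),.094),('e4',(252,122),.094)]:
  w=at_z(c,uv,z)[:2];d=w-C;print(n,np.round(w,4),'box',np.round([k*d[0]+q*d[1],-q*d[0]+k*d[1]],4))
"
```

```text
disc [ 0.5757 -0.0529] box [ 0.0189 -0.0024]
edgeR [ 0.5316 -0.141 ] box [-0.0009 -0.0989]
edgeL [0.5816 0.0448] box [-0.0006  0.0935]
lipR [ 0.4169 -0.1119] box [-0.1191 -0.1005]
lipL [0.4678 0.0771] box [-0.1189  0.0953]
e1 [ 0.475  -0.0806] box [-0.0711 -0.0552]
e2 [ 0.4814 -0.0334] box [-0.0771 -0.0079]
e3 [ 0.5028 -0.0361] box [-0.0558 -0.005 ]
e4 [ 0.4941 -0.0837] box [-0.0519 -0.0532]
```

```bash
sed -i 's/^C=.*;Y/C=np.array([.5567,-.0477]);Y/' h.py
python3 -m inch '[[-0.002,0,0.03,0],[-0.004,0,0.065,0],[-0.004,0,0.1,0],[-0.004,0,0.12,0],[-0.004,0,0.13,0],[-0.004,0,0.135,0],[-0.004,0,0.138,0],[-0.004,0,0.141,0],[-0.004,0,0.144,0],[-0.004,0,0.1455,0]]'; python3 -c "
from h import *
inbox()"
```

```text
clock: 3.15
position: [0.5711, -0.0515, 0.0741]
ee_rot: [[0.261, 0.965, 0.002], [0.965, -0.261, -0.0], [0.0, 0.002, -1.0]]
ft_force: [-0.4, 1.4, 2.9]
width: 0.0005
t 3.15 box [0.0149 0.     0.0741] F [-0.4  1.4  2.9]
```

```bash
python3 -m inch '[[0,0,0.0008,0],[0,0,0.0012,0],[0,0,-0.03,0],[0,-0.01,-0.075,0],[0,-0.04,-0.11,0],[-0.01,-0.07,-0.12,0],[-0.02,-0.095,-0.12,0],[-0.028,-0.11,-0.12,0],[-0.028,-0.11,-0.12,0],[-0.028,-0.11,-0.12,0]]'; python3 -c "
from h import *
inbox(); go(-.095,-.028,.085)
snap('side','d2.png')
im=cv2.imread('pics/d2.png')[120:320,180:420]; cv2.imwrite('pics/d2c.png',cv2.resize(im,None,fx=3,fy=3))"
```

```text
clock: 4.15
position: [0.4572, -0.0502, 0.1936]
ee_rot: [[0.261, 0.965, 0.001], [0.965, -0.261, -0.001], [-0.0, 0.001, -1.0]]
ft_force: [-0.1, 0.2, -0.7]
width: 0.0001
t 4.15 box [-0.0954 -0.0282  0.1936] F [-0.1  0.2 -0.7]
t 4.15 pos [ 0.4572 -0.0502  0.1936] F [-0.1  0.2 -0.7] shift [0.0002 0.0003 0.1086] spin -0.005 w 0.0001
```

View pics/d2c.png

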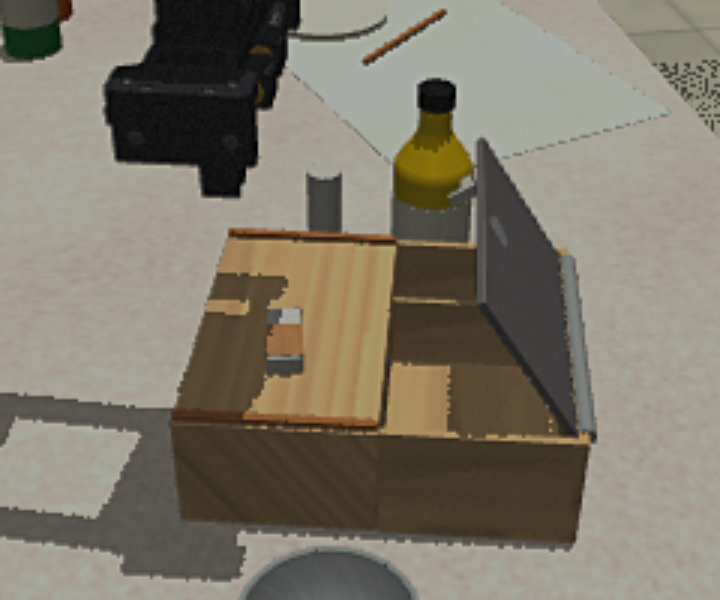

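The cover is open, the eraser is still on the ledge at crop (285,340), and the fingers are behind and above it. Lowering behind it, then pushing.

```bash
python3 -m inch '[[0,0,0.025,0],[0,0,0.055,0],[0,0,0.08,0],[0,0,0.095,0],[0,0,0.103,0],[0,0,0.108,0],[0,0,0.108,0],[0,0.003,0.108,0],[0,0.006,0.108,0],[0,0.009,0.108,0]]'; python3 -c "
from h import *
inbox(); go(.0,-.028,.085)"
```

```text
clock: 5.2
position: [0.4663, -0.0525, 0.086]
ee_rot: [[0.261, 0.965, 0.001], [0.965, -0.261, -0.0], [-0.0, 0.001, -1.0]]
ft_force: [-0.9, 0.2, 0.4]
width: 0.0009
t 5.2 box [-0.0861 -0.0281  0.086 ] F [-0.9  0.2  0.4]
t 5.2 pos [ 0.4663 -0.0525  0.086 ] F [-0.9  0.2  0.4] shift [0.0003 0.0861 0.0011] spin -0.004 w 0.0009
```

```bash
python3 -m inch '[[0,0.005,0,0],[0,0.010,0,0],[0,0.015,0,0],[0,0.020,0,0],[0,0.025,0,0],[0,0.030,0,0],[0,0.035,0,0],[0,0.040,0,0],[0,0.045,0,0],[0,0.05,0,0]]'; python3 -m inch '[[0,0.004,0,0],[0,0.008,0,0],[0,0.012,0,0],[0,0.016,0,0],[0,0.020,0,0],[0,0.024,0,0],[0,0.028,0,0],[0,0.032,0,0],[0,0.036,0,0],[0,0.036,0,0]]'; python3 -c "
from h import *
inbox(); go(-.0,-.028,.085)
snap('side','d3.png')
im=cv2.imread('pics/d3.png')[120:320,180:420]; cv2.imwrite('pics/d3c.png',cv2.resize(im,None,fx=3,fy=3))"
```

```text
clock: 6.2
position: [0.5141, -0.0654, 0.0852]
ee_rot: [[0.261, 0.965, 0.0], [0.965, -0.261, -0.0], [-0.0, 0.0, -1.0]]
ft_force: [-0.0, -0.0, 0.2]
width: 0.0004
clock: 7.2
position: [0.549, -0.0749, 0.0853]
ee_rot: [[0.261, 0.965, 0.0], [0.965, -0.261, -0.0], [-0.0, 0.0, -1.0]]
ft_force: [0.7, -0.3, -0.1]
width: 0.0005
t 7.2 box [-0.0004 -0.0283  0.0853] F [ 0.7 -0.3 -0.1]
t 7.2 pos [ 0.549  -0.0749  0.0853] F [ 0.7 -0.3 -0.1] shift [0.0003 0.0004 0.0003] spin -0.004 w 0.0005
```

View pics/d3c.png

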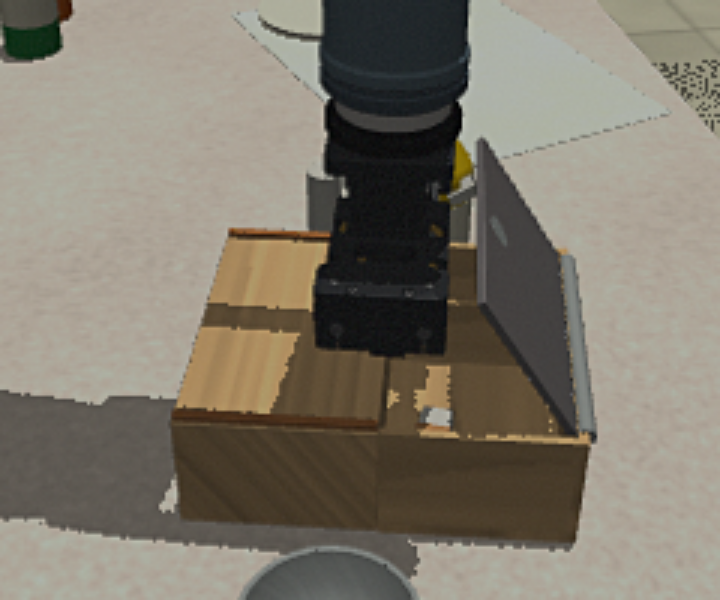

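There's something white at crop (435,415), low in the well by the near wall, and nothing visible on the ledge. Lifting off to look in with the wrist camera.

```bash
python3 -m inch '[[0,-0.005,-0.01,0],[0,-0.01,-0.04,0],[0,-0.015,-0.08,0],[0,-0.02,-0.115,0],[0,-0.02,-0.14,0],[0.01,-0.02,-0.15,0],[0.02,-0.02,-0.15,0],[0.028,-0.02,-0.15,0],[0.028,-0.02,-0.15,0],[0.028,-0.02,-0.15,0]]'; python3 -c "
from h import *
inbox(); go(.076,0,.2)
snap('wrist','w2.png')"
```

```text
clock: 8.25
position: [0.5357, -0.0417, 0.2335]
ee_rot: [[0.26, 0.966, -0.003], [0.966, -0.26, 0.001], [-0.0, -0.003, -1.0]]
ft_force: [-0.8, 0.1, 0.4]
width: 0.0005
t 8.25 box [-0.0218  0.0003  0.2335] F [-0.8  0.1  0.4]
t 8.25 pos [ 0.5357 -0.0417  0.2335] F [-0.8  0.1  0.4] shift [-0.0002  0.0979  0.0332] spin -0.002 w 0.0005
```

View pics/w2.png

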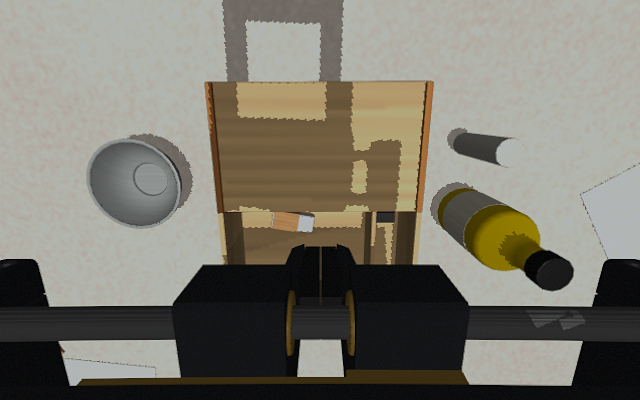

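The eraser is in the well, at (293,221) beyond the ledge edge and small enough to be on the floor. Bottle, glue stick and bowl stand as before. Going over the free edge to the cover's outer face.

```bash
python3 -m inch '[[0,0.02,0,0],[0,0.045,0,0],[0,0.07,0,0],[0,0.088,0,0],[0,0.095,0.005,0],[0,0.095,0.02,0],[0,0.095,0.035,0],[0,0.095,0.045,0],[0,0.095,0.053,0],[0,0.095,0.058,0]]'; python3 -c "
from h import *
inbox(); go(.0716,0,.1594);go(.018,0,.0735)"
```

```text
clock: 9.3
position: [0.6274, -0.0669, 0.1761]
ee_rot: [[0.26, 0.965, -0.001], [0.965, -0.26, 0.0], [0.0, -0.001, -1.0]]
ft_force: [0.9, -0.2, -0.2]
width: 0.0008
t 9.3 box [ 0.0733 -0.0002  0.1761] F [ 0.9 -0.2 -0.2]
t 9.3 pos [ 0.6274 -0.0669  0.1761] F [ 0.9 -0.2 -0.2] shift [ 0.0002 -0.0016  0.0167] spin -0.004 w 0.0008
t 9.3 pos [ 0.6274 -0.0669  0.1761] F [ 0.9 -0.2 -0.2] shift [ 1.000e-04 -5.510e-02  1.026e-01] spin -0.004 w 0.0008
```

```bash
python3 -m inch '[[0,-0.002,0.0165,0],[0,-0.009,0.022,0],[0,-0.017,0.028,0],[0,-0.0235,0.035,0],[0,-0.03,0.042,0],[0,-0.035,0.05,0],[0,-0.0395,0.059,0],[0,-0.043,0.068,0],[0,-0.047,0.077,0],[0,-0.05,0.086,0]]'; python3 -c "
from h import *
inbox(); go(.018,0,.0735)"
```

```text
clock: 10.3
position: [0.5809, -0.0545, 0.0914]
ee_rot: [[0.261, 0.965, 0.003], [0.965, -0.261, -0.001], [-0.0, 0.003, -1.0]]
ft_force: [5.1, -1.3, 4.7]
width: 0.0007
t 10.3 box [ 0.0252 -0.0003  0.0914] F [ 5.1 -1.3  4.7]
t 10.3 pos [ 0.5809 -0.0545  0.0914] F [ 5.1 -1.3  4.7] shift [ 0.0003 -0.0072  0.0178] spin -0.004 w 0.0007
```

Contact force is about 7 N, so the cover is following. Pressing it below shut.

```bash
python3 -m inch '[[0,-0.002,0.003,0],[0,-0.004,0.006,0],[0,-0.005,0.009,0],[0,-0.006,0.011,0],[0,-0.006,0.013,0],[0,-0.006,0.0145,0],[0,-0.006,0.0155,0],[0,-0.006,0.0163,0],[0,-0.006,0.0165,0],[0,-0.006,0.0165,0]]'; python3 -c "
from h import *
inbox(); go(.018,0,.0735)"
```

```text
clock: 11.3
position: [0.5736, -0.0524, 0.0745]
ee_rot: [[0.261, 0.965, -0.001], [0.965, -0.261, 0.0], [0.0, -0.001, -1.0]]
ft_force: [-1.8, 0.6, 3.3]
width: 0.0006
t 11.3 box [ 0.0175 -0.0001  0.0745] F [-1.8  0.6  3.3]
t 11.3 pos [ 0.5736 -0.0524  0.0745] F [-1.8  0.6  3.3] shift [0.0001 0.0005 0.001 ] spin -0.004 w 0.0006
```

```bash
python3 -m inch '[[0,0,0.0008,0],[0,0,0.0013,0],[0,0,0.0013,0],[0,0,-0.002,0],[0,0,-0.006,0],[0,0,-0.02,0],[0,0,-0.05,0],[0,0,-0.09,0],[0,-0.03,-0.12,0],[0,-0.06,-0.14,0]]'; python3 -m inch '[[0,-0.04,0,0],[0,-0.08,0,0],[0,-0.11,0,0],[0,-0.11,0,0],[0,-0.11,0,0],[0,-0.11,0,0],[0,-0.11,0,0],[0,-0.11,0,0],[0,-0.11,0,0],[0,-0.11,0,0]]'; python3 -c "
from h import *
inbox()
snap('side','d4.png')
im=cv2.imread('pics/d4.png')[120:380,180:420]; cv2.imwrite('pics/d4c.png',cv2.resize(im,None,fx=2.3,fy=2.3))"
```

```text
clock: 12.3
position: [0.517, -0.0374, 0.218]
ee_rot: [[0.261, 0.965, 0.004], [0.965, -0.261, -0.001], [-0.0, 0.005, -1.0]]
ft_force: [0.3, 0.8, 0.3]
width: 0.0009
clock: 13.3
position: [0.4101, -0.0083, 0.2145]
ee_rot: [[0.261, 0.965, -0.001], [0.965, -0.261, 0.0], [0.0, -0.001, -1.0]]
ft_force: [-0.1, 0.8, 0.6]
width: 0.0008
t 13.3 box [-1.518e-01  1.000e-04  2.145e-01] F [-0.1  0.8  0.6]
```

View pics/d4c.png

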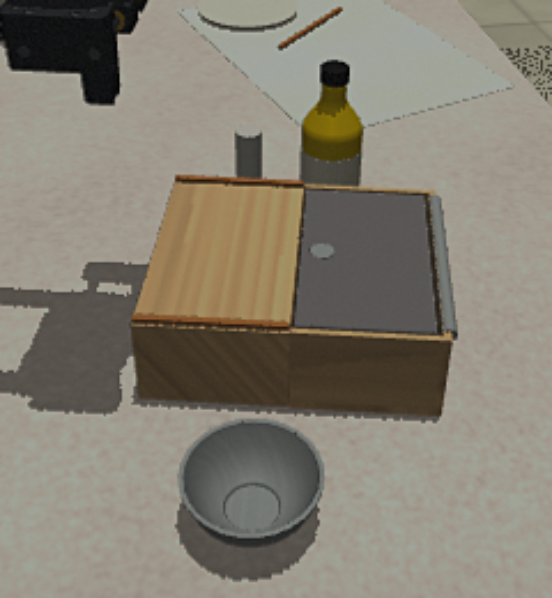

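The cover is flat and shut about 1 s after release, with its disc at crop (322,250) as at the start. The ledge is empty, the other objects haven't moved, and the arm is clear. Handing in.

```bash
python3 -c "
from plant import *
print(finish_job(), observe()['clock'])"
```

```text
the job is handed in; nothing more can be done
the job is handed in; nothing more can be done
```

The eraser is in the well and the cover is shut again, handed in at about 13.4 s of the 48 s allowed. I pressed the cover until it popped open, then pushed the eraser along the ledge with the closed fingers until it dropped in. Then I followed the cover's outer face down, pressed it below shut and let go.

Last checks:
- **Eraser:** after the push, the wrist camera showed it lying in the well. The final picture shows the ledge empty; with the cover shut, the eraser itself could no longer be seen.
- **Cover:** it was flat and shut about 1 s after I let go, with the disc back where it started. The closing press reached about 5.5 mm down at the contact before a last 1 mm push, roughly 7 mm at the free edge against the 6 mm needed.
- **Bottle, bowl and glue stick:** they look unmoved, judged by eye from the pictures.
- **Forces:** the highest reading I took was about 7 N. With the arm clear it read about 1 N, which is sensor noise.

No check failed. The only disagreement was a 2 mm sideways offset in the box position between the fixed cameras and the wrist camera, which I corrected before the first press.

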